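# Close the loaded peanut mill and hold its lid at the pulse mark

## Task

The peanut mill is loaded: first push its red-fronted drawer fully shut, then set the green lid down fully home on the mill's round mouth, with its two lugs in the two slots (white marks). Twist the lid clockwise (seen from above) until its white pointer stands at the yellow pulse mark, half-way to the red lock mark, without ever reaching the lock, and finish while still gripping the lid and holding it still there against its return spring. Leave the jar, the sauce bottles, the tumbler, the salt bowl and the scraper where they stand.

Things in the scene. Friction and masses are not known exactly. Their poses are not given: they have to be found in the camera images.
- lid_grip (a point): Green bayonet lid, loose, 0.15 to 0.23 kg, upright; centre of its grip bar. Bar 22 mm thick (lid x), 64 long (lid y), 46 tall, on a disc 104 mm across, 8 thick, whose underside is 31 mm below this point. Under the disc a plug 80 mm across, 18 deep, tapered nose, on which it stands (49 mm below the point). White pointer stripes along the bar. Same after half a turn. z up.
- lid_lug (a point): Outer end of one of the lid's two lugs, which are under the two ends of the bar (lid +y and -y), here the +y one. 14 mm wide (lid x), 6 thick, reaching 47 mm from the lid's axis, 43 mm below the grip bar's centre. Axes as the lid's.
- grinder_mouth (a point): Fixed peanut mill, base 150 x 150 x 85 mm, round steel neck. Point: centre of the mouth at the collar's flat top, 150 mm above the table. x away from the drawer side, y left, z up. Collar 128 mm across, bore 84, lip 7 thick. Lid is home when its disc rests on the collar (bar's centre 31 mm above this point). Yellow pulse marks 0.55 rad clockwise of the white slot marks, red lock marks 1.10 rad.
- grinder_slot (a point): One of the mill's two slots through the lip, at mill +y and -y (white marks), here the +y one, 45 mm from the axis, at the collar's top. About 19 mm wide, reaching 49 mm from the axis. With lid y along mill y, either way round, the lugs drop through; turned clockwise from above they go under the lip and push the sprung ring. Stops block turning anticlockwise. Axes as the mill's.
- ring (a joint): Orange sprung ring in the neck that the lugs push; rad clockwise from above, 0 at rest, at most 1.2. Springs back when let go (0.06 N m at 0, 0.14 N m at 0.5 rad). The lid turns about 0.06 rad from the middle of its slots before it meets the ring: lid angle = ring value + about 0.06. The lock clicks at ring value 1.04.
- drawer (a joint): Drawer of the mill, value in m: 0 fully shut, grows to 0.055 as it slides out towards mill -x. Starts open, sliding friction 1.5 N, no latch.
- drawer_pull (a point): Middle of the front face of the drawer's black pull bar, 45 mm above the table. The bar is 70 mm long along mill y, 16 mm tall and stands 19 mm out from the red drawer front (130 x 70 mm). When shut it lies 103 mm from the mill's axis, on the mill's -x side. The drawer shuts towards mill +x. Its axes are those of the mill.
- jar_center (a point): Clear jar with yellow cap, diameter 84 mm, 105 mm tall; its centre. Bystander.
- sauce_a_center (a point): Orange squeeze bottle with yellow nozzle, diameter 66 mm, 190 mm tall; point 80 mm up. Bystander.
- sauce_b_center (a point): Another orange squeeze bottle, the same. Bystander.
- tumbler_center (a point): Glass tumbler, diameter 72 mm, 90 mm tall; its centre. Bystander.
- salt_bowl: Blue bowl, diameter 100 mm, 45 mm tall; centre of its underside. Bystander.
- scraper: Spatula with a wooden handle, about 250 mm long, lying flat at the far right of the mill; its origin. Bystander.
Mind the look-alikes: they are no part of the job. What is shaped like the part that bears lid_grip but orange or pink is not meant.

How it is judged (in metres and radians):
On the way, in this order (a step that is already met when the one before it is completed fails the run):
1. the drawer is shut (value of joint drawer below 0.004 m), for 0.1 s.
2. the lid is fully home on the mouth, lugs in the slots (horizontal distance between lid_grip and grinder_mouth below 0.006 m and z of lid_grip in the frame of grinder_mouth below 0.035 m and angle between lid_grip's own z axis and vertical below 0.1 rad), for 0.1 s.
At the end, for the whole second after the job is handed in: Drawer shut (within 4 mm), lid home on the mouth (within 6 mm of its centre, not lifted over 4 mm, level), its pointer within 0.14 rad (8 degrees) of the yellow mark with the sprung ring turned along (0.3 to 0.72 rad), lid still, and the fingers still gripping it (all of step 2 and value of joint drawer below 0.004 m and z of lid_grip in the frame of grinder_mouth above 0.027 m and angle between the y axis of lid_grip and the y axis of grinder_mouth, either way round between 0.41 and 0.69 rad and value of joint ring between 0.3 and 0.72 rad and angular speed of lid below 0.1 rad/s and contact force between the fingers and lid above 2 N); the arm keeps its last pose, push and grip.
It fails at once if the lid was turned as far as the lock (value of joint ring above 1.04 rad).
It fails at once if a bystander was moved over 30 mm (distance of any of jar_center, sauce_a_center, sauce_b_center, tumbler_center, salt_bowl, scraper from where it was at the start of the episode above 0.03 m).
It also fails if it takes over 51 s, if anything falls off the work surface, if the arm or the gripper's body presses on something with over 40 N, if the wrist force passes 120 N, or if a joint passes its speed limit or range.

## Robot

A 6-joint arm with a two-finger parallel gripper is mounted at the origin on the work surface. World frame = base frame: x ahead of the robot, y to its left, z up, the work surface at z = 0. Lengths are in mm, angles in rad, forces in N, time in s.
With the tool pointing down it reaches from about 325 to 850 mm from the base axis. Payload 4.4 kg.
Tool frame: the origin (TCP) lies midway between the tips of the shut fingers; the grasp point (between the pads) lies 19 mm behind it; z points along the fingers, x is the direction in which the jaws open and shut, and the axes are right-handed (so a half turn about z gives the same grasp; the last joint's range is limited). The gripper opens to 94 mm and grips with 3 to 60 N. Pads are 16 mm wide; open, the fingers measure 119 mm over their backs; the gripper's body (75 mm by 177 mm) begins 78 mm behind the grasp point.
Start: joints at [-0.15, 0.207, 1.542, -0, 1.393, -0.15], TCP at [575.002, -0.012, 184.147] pointing down, gripper open.
Joint ranges: [-2.73, 2.73], [-0.86, 2.22], [0.23, 2.46], [-1.11, 4.25], [0.08, 2.63], [-2.82, 2.82]. Speed limits (rad/s): [2.79, 2.79, 3.14, 3.14, 3.14, 3.14].

## Interface

Orientations are given as a unit quaternion [x, y, z, w].
In Python, from cell import observe, imaging, r, nets gives the robot as it stands. The module is installed in compiled form; this text tells all that it offers.
- The arm moves only by the tool carry_out, never from a script. Its argument "motion" is a list of rows, each an object of numbers: "gripper": the opening, from 0 (shut) to 1 (fully open); "x", "y", "z": the shift along the tool's x, y, z in mm; "ax", "ay", "az": the turn, a rotation vector about the tool's x, y, z in rad. In form: [{"gripper": .., "x": .., "y": .., "z": .., "ax": .., "ay": .., "az": ..}, ...]. A call has 1 to 12 rows; each row shifts and turns the commanded pose from where the row before left it, along the tool's axes as they then stand; what a row does not reach is not made up. A row lasts 1/8 s, in which the tool goes at most 62.5 mm and 10.7 degrees, less where a joint would pass 70% of its speed; a pose out of reach is approached as far as the arm can. A call with a gripper value outside its range is refused whole. The fingers move at their own pace and stop on an object; the grip force is fixed at half the most. Time passes only in rows, so rows that do not move let the fingers close. It gives the time, the measured TCP pose, the force and the opening at its end, in the units of the state.
- observe(): the state, without advancing time (a new reading comes with each control period).
- imaging.grab_frame(name): name is "scene" or "side" or "wrist"; returns a dict with "pixels" (420x560x3 uint8, red, green, blue), "depth" (420x560 float32, mm along the optical axis (not along the pixel's ray), 0 where there is no reading), "fx", "fy", "cx", "cy" (pixels), "world_from_camera" (4x4, takes a point from camera to world coordinates). Camera axes: x right, y down, z forward; pixel columns grow to the right and rows downward; lengths in mm; the calibration is good to about 2 mm. A picture is of the moment at which its call begins.
- r.hand_in(): hands the job in, once; it reports no verdict.
Trained networks look in a picture, given as the dict that the camera call returned (one of the last four; its "shot" number tells which), for a name from the list of things; names that differ only in an ending like _2 or _b are one class to them, and where a whole thing is asked for, a point or a joint stands for the part that bears it (a point fixed in the world has none). Each returns a list of dicts, best first, with "score" (0 to 1); they miss things now and then, are a little off and sometimes report something else, mostly with a low value. They report only what shows in the picture. A call takes as long as a camera call. They do not tell look-alikes from the thing itself.
- nets.cut_out(picture, target): "pixels" (420x560 bool, what is visible of it) and "extent" ([left, top, right, bottom] as shares, 0 to 1, of the picture: columns of its width, rows of its height, round what is visible of it).
- nets.pinpoint(picture, target): "point" ([column, row] as shares, 0 to 1, of the picture: columns of its width, rows of its height: a listed point, or the origin of a listed thing).
The state is a dict: "t": time; "joints": joint angles; "joint_velocities": joint speeds; "effort": joint torques, N m; "ee_pos": TCP position; "tool_rot": TCP orientation; "force": force on the tool from outside, world axes, zero at the start; "moment": the same for the moment, N m; "opening": finger opening in mm.
Only numpy, scipy, OpenCV 4.12 (cv2) and the standard library are available. Lean on these libraries where they do the work, as an engineer would, in place of code of your own. Each camera call takes 0.05 s, during which the arm holds its last target.

## Working session

There is one attempt and no reset: what is moved stays moved. The work goes in short steps, Python scripts to look and compute and a tool call to move; the robot and the scene stay as the last step left them, time stands still between calls to the robot, and variables do not carry over. Pictures are saved under pics/ and viewed, and the job is handed in when it is done.

Besides the shell and the picture viewer there is one more tool, called after "Emit:" in YAML: its name, and indented under it one key for each argument. carry_out: Moves the arm, as the interface text tells. Its arguments: {"type":"object","properties":{"motion":{"type":"array"}},"required":["motion"]}

```bash
mkdir -p pics; cat > h.py <<'E'
import numpy as np, cv2
from cell import observe, imaging, r, nets
def save(p,name): cv2.imwrite('pics/'+name+'.png',cv2.cvtColor(p['pixels'],cv2.COLOR_RGB2BGR))
def cloud(p):
    d=p['depth'].astype(float); v,u=np.mgrid[:420,:560]
    P=np.stack([(u-p['cx'])/p['fx']*d,(v-p['cy'])/p['fy']*d,d,np.ones_like(d)],-1)
    return (P@np.array(p['world_from_camera']).T)[...,:3], d>0
def pts(p,names):
    C,ok=cloud(p)
    for n in names:
        for q in nets.pinpoint(p,n)[:4]:
            u=int(q['point'][0]*560);v=int(q['point'][1]*420)
            u=min(max(u,0),559);v=min(max(v,0),419)
            print(n,round(q['score'],2),(u,v),C[v,u].round(0))
E
python3 - <<'E'
from h import *
N=['lid_grip','grinder_mouth','grinder_slot','drawer_pull','jar_center','sauce_a_center','tumbler_center','salt_bowl','scraper']
for n in ['scene','side','wrist']:
    p=imaging.grab_frame(n); save(p,n+'0'); print(n,np.array(p['world_from_camera']).round(2).tolist()); pts(p,N)
print(observe())
E
```

```text
scene [[0.14, 0.62, -0.77, 1621.56], [0.99, -0.1, 0.1, -132.12], [-0.01, -0.78, -0.63, 1038.96], [0.0, 0.0, 0.0, 1.0]]
lid_grip 0.98 (183, 228) [ 473. -264.   65.]
lid_grip 0.88 (129, 217) [ 388. -433.   60.]
lid_grip 0.87 (170, 200) [ 306. -310.   51.]
lid_grip 0.26 (429, 222) [607. 455. 109.]
grinder_mouth 0.97 (254, 235) [586. -57. 109.]
grinder_slot 0.56 (276, 232) [623.   1. 146.]
drawer_pull 0.34 (432, 223) [610. 463. 107.]
jar_center 0.77 (364, 210) [495. 294.  84.]
sauce_a_center 0.22 (173, 302) [ 712. -297.    9.]
tumbler_center 0.82 (115, 247) [ 636. -427.  161.]
salt_bowl 0.84 (396, 265) [666. 350.   6.]
scraper 0.79 (173, 302) [ 712. -297.    9.]
side [[0.99, -0.14, 0.11, 352.89], [-0.17, -0.73, 0.66, -851.81], [-0.01, -0.67, -0.74, 1056.24], [0.0, 0.0, 0.0, 1.0]]
lid_grip 0.74 (232, 324) [ 296. -325.   74.]
lid_grip 0.62 (271, 367) [ 375. -448.   71.]
lid_grip 0.58 (315, 152) [563. -20. 330.]
lid_grip 0.56 (293, 300) [ 456. -287.   76.]
grinder_mouth 0.89 (337, 205) [637. -21. 116.]
grinder_slot 0.68 (336, 193) [636.  -4. 150.]
drawer_pull 0.82 (290, 238) [495. -27.  -0.
[... 641 characters left out ...]
639. -64. 118.]
{'t': 1.5, 'joints': array([-1.50507474e-01,  2.06578162e-01,  1.54152033e+00, -2.89992499e-05,
        1.39351176e+00, -1.50481340e-01]), 'joint_velocities': array([-0.00095998, -0.0017552 ,  0.0006141 , -0.00068341, -0.00111159,
       -0.00056583]), 'effort': array([-5.57086264e-05, -3.70882452e+01, -2.81752414e+01,  6.98164268e-02,
        2.77398562e-02, -3.03682430e-05]), 'ee_pos': array([ 5.74987092e+02, -2.41391347e-02,  1.84149428e+02]), 'tool_rot': array([ 1.00000000e+00, -1.05098755e-05, -1.08364735e-05,  1.27922485e-05]), 'force': array([-0.44048612, -0.03505425, -0.10921564]), 'moment': array([ 0.03131217, -0.01292078,  0.05168499]), 'opening': 94.14951198888525}
```

View pics/scene0.png

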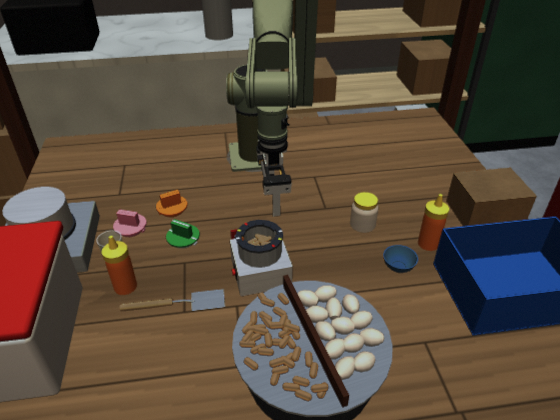

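View pics/side0.png

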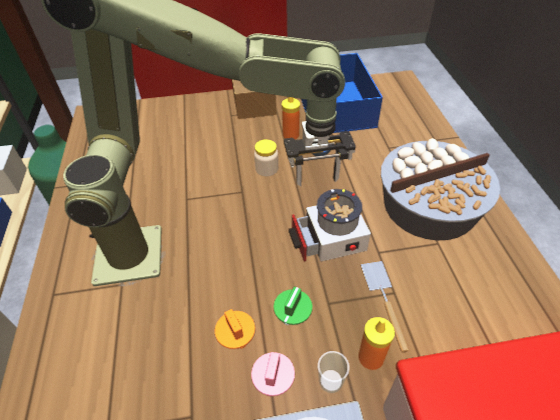

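View pics/wrist0.png

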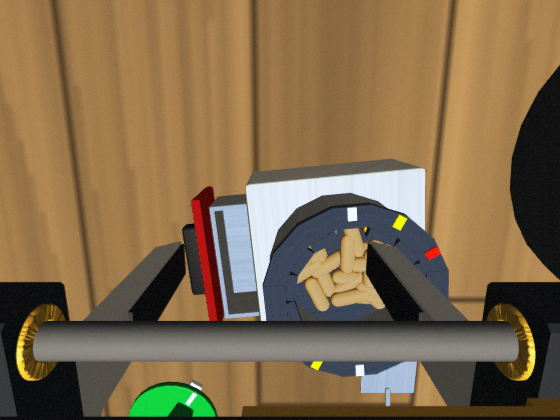

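```bash
cat >> h.py <<'E'
def onplane(p,u,v,z):
    T=np.array(p['world_from_camera']); d=T[:3,:3]@np.array([(u-p['cx'])/p['fx'],(v-p['cy'])/p['fy'],1]); o=T[:3,3]
    return o+d*(z-o[2])/d[2]
def circ(P):
    A=np.c_[2*P[:,:2],np.ones(len(P))]; s=np.linalg.lstsq(A,(P[:,:2]**2).sum(1),rcond=None)[0]
    return s[:2],np.sqrt(s[2]+s[:2]@s[:2])
E
python3 - <<'E'
from h import *
for n in ['wrist','scene','side']:
    p=imaging.grab_frame(n); C,ok=cloud(p); I=p['pixels'].astype(int); R,G,B=I[...,0],I[...,1],I[...,2]
    hsv=cv2.cvtColor(p['pixels'],cv2.COLOR_RGB2HSV)
    print(n)
    # green lid
    m=ok&(G>90)&(R<80)&(B<100)&(C[...,0]>350)&(C[...,0]<600)&(C[...,1]>-420)&(C[...,1]<-150)
    P=C[m]; print('green',m.sum(), P.min(0).round() if m.any() else '',P.max(0).round() if m.any() else '')
    if m.any():
        print('zhist',np.histogram(P[:,2],bins=range(0,90,5)))
        D=P[(P[:,2]<35)&(P[:,2]>16)]; 
        if len(D)>5:
            print('disc',D.mean(0).round(1),cv2.minEnclosingCircle(D[:,:2].astype(np.float32)))
        T=P[P[:,2]>60]
    near=ok&(np.hypot(C[...,0]-640,C[...,1]+65)<80)
    top=near&(abs(C[...,2]-150)<5); print('top',top.sum(), C[top].mean(0).round(1) if top.any() else '')
    if top.any(): print(cv2.minEnclosingCircle(C[top][:,:2].astype(np.float32)))
    for nm,mm in [('white',(hsv[...,1]<50)&(hsv[...,2]>170)),('yellow',(hsv[...,0]>20)&(hsv[...,0]<35)&(hsv[...,1]>180)&(hsv[...,2]>120)),('red',((hsv[...,0]<8)|(hsv[...,0]>172))&(hsv[...,1]>170)&(hsv[...,2]>110))]:
        k,l,s,c=cv2.connectedComponentsWithStats((mm&near&(C[...,2]>110)).astype(np.uint8))
        for i in range(1,k):
            if s[i,4]>=3: print(nm,s[i,4],c[i].round(1),onplane(p,c[i][0],c[i][1],150).round(1),np.median(C[l==i],0).round(1))
    # red drawer front
    mm=ok&((hsv[...,0]<8)|(hsv[...,0]>172))&(hsv[...,1]>170)&(C[...,2]<95)&(C[...,2]>5)&(C[...,0]>450)&(C[...,0]<620)&(abs(C[...,1]+60)<110)
    if mm.sum()>20: P=C[mm]; print('drawer',mm.sum(),P.min(0).round(),P.max(0).round(), cv2.fitLine(P[:,:2].astype(np.float32),cv2.DIST_L2,0,.01,.01).ravel())
    mm=ok&(hsv[...,2]<50)&(C[...,2]<60)&(C[...,2]>35)&(C[...,0]>450)&(C[...,0]<560)&(abs(C[...,1]+60)<110)
    if mm.sum()>20: P=C[mm]; print('pull',mm.sum(),P.min(0).round(),P.max(0).round())
E
python3 - <<'E'
import cv2
for n,(x0,y0,x1,y1) in dict(wrist=(170,150,470,420),scene=(150,190,310,300),side=(200,170,400,360)).items():
    i=cv2.imread(f'pics/{n}0.png')[y0:y1,x0:x1]; cv2.imwrite(f'pics/{n}0c.png',cv2.resize(i,None,fx=2.5,fy=2.5) if n!='scene' else cv2.resize(i,None,fx=4,fy=4))
E
```

```text
wrist
green 1800 [ 405. -264.   22.] [ 505. -221.   35.]
zhist (array([   0,    0,    0,    0,  308, 1490,    1,    1,    0,    0,    0,
          0,    0,    0,    0,    0,    0]), array([ 0,  5, 10, 15, 20, 25, 30, 35, 40, 45, 50, 55, 60, 65, 70, 75, 80,
       85]))
disc [ 452.9 -244.2   25.7] ((454.92474365234375, -261.83319091796875), 50.29279708862305)
top 8513 [624.8 -28.6 149.6]
((631.2080688476562, -49.40534973144531), 65.4111557006836)
white 114 [351.9 214.3] [625.4   9.2 150. ] [625.3   9.5 150.7]
white 90 [359.4 369.9] [ 636.7 -108.2  150. ] [ 636.5 -107.7  150.6]
yellow 130 [399.2 222.1] [656.9   4.  150. ] [656.6   4.1 150.6]
yellow 11 [365.  228.7] [ 6.346e+02 -6.000e-01  1.500e+02] [636.6  -3.2 141.6]
yellow 64 [315.8 364.9] [ 604.7 -104.   150. ] [ 604.8 -103.5  150.7]
red 127 [432.2 252.7] [680.9 -17.4 150. ] [680.5 -17.3 150.6]
drawer 2086 [ 497. -121.   12.] [522.   4.  79.] [ 9.6931569e-02 -9.9529105e-01  5.1296008e+02 -4.7796524e+01]
pull 527 [486. -95.  40.] [505. -27.  55.]
scene
green 376 [ 352. -323.   -2.] [ 508. -223.   77.]
zhist (array([  3,   0,   0,   
[... 1062 characters left out ...]
 144.5] [650.6 217.9 150. ] [584.  -22.2 353.5]
white 6 [328.5 155. ] [654.3 164.1 150. ] [597.6 -26.7 320.6]
white 5 [336. 154.] [678.9 164.4 150. ] [617.6 -26.8 319.7]
white 6 [320.5 156. ] [628.3 164.2 150. ] [576.2 -28.  321.2]
white 6 [332.  190.5] [627.   8. 150.] [626.6   7.  151. ]
white 11 [316.7 211. ] [565.4 -62.8 150. ] [570.6 -45.  128.2]
white 8 [346.2 219.4] [ 638.6 -108.   150. ] [ 639.3 -108.6  150.6]
red 4 [353.  194.2] [683.2 -18.1 150. ] [683.8 -18.9 150.3]
red 6 [324.2 214.8] [582.7 -80.6 150. ] [582.1 -82.  150.8]
drawer 104 [ 505. -128.   10.] [522.   1.  81.] [ 1.00223154e-01 -9.94964957e-01  5.14175964e+02 -7.43210526e+01]
pull 55 [ 491. -100.   36.] [559. -14.  59.]
```

View pics/scene0c.png

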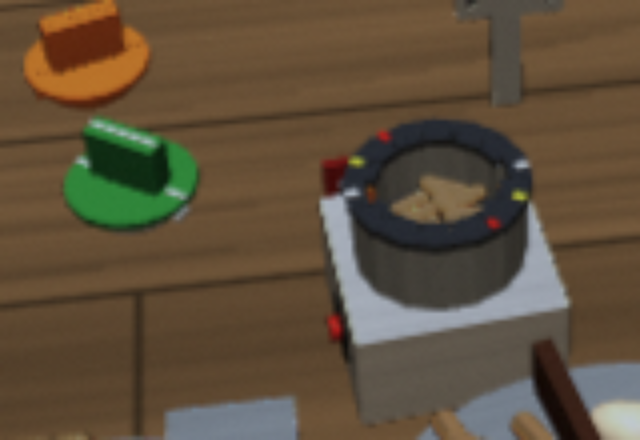

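View pics/side0c.png

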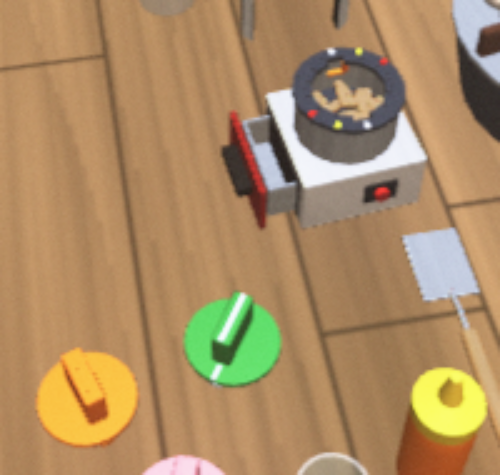

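Emit:
carry_out:
  motion:
    - {"gripper": 0,"x": -42,"y": 22.5,"z": 0}
    - {"gripper": 0,"x": -42,"y": 22.5}
    - {"gripper": 0,"x": -41,"y": 22.5}
    - {"gripper": 0,"az": -0.185}
    - {"gripper": 0,"az": -0.185}
    - {"gripper": 0,"az": -0.185}
    - {"gripper": 0,"az": -0.185}
    - {"gripper": 0,"az": -0.185}
    - {"gripper": 0,"az": -0.185}
    - {"gripper": 0,"az": -0.185}
    - {"gripper": 0,"az": -0.185}
    - {"gripper": 0,"az": -0.185}

```text
$.motion[0]: bad value
```

```bash
python3 - <<'E'
from h import *
s=observe(); print(s['t'],s['ee_pos'],s['tool_rot'],s['opening'],s['joints'])
for n in ['side','scene','wrist']:
    p=imaging.grab_frame(n); save(p,n+'1'); C,ok=cloud(p)
    hsv=cv2.cvtColor(p['pixels'],cv2.COLOR_RGB2HSV); I=p['pixels'].astype(int)
    near=ok&(np.hypot(C[...,0]-456,C[...,1]+275)<75)
    g=near&(hsv[...,0]>45)&(hsv[...,0]<75)&(hsv[...,1]>120)
    w=near&(hsv[...,1]<90)&(hsv[...,2]>150)
    print(n,'g',g.sum())
    a=g&(C[...,2]>17)&(C[...,2]<33)
    if a.sum()>5: print(' disc',cv2.minEnclosingCircle(C[a][:,:2].astype(np.float32)))
    a=(g|w)&(C[...,2]>63)
    if a.sum()>5: P=C[a];print(' bar',a.sum(),P.min(0).round(),P.max(0).round(),P.mean(0).round(1),cv2.fitLine(P[:,:2].astype(np.float32),cv2.DIST_L2,0,.01,.01).ravel())
    k,l,st,c=cv2.connectedComponentsWithStats(w.astype(np.uint8),connectivity=8)
    for i in range(1,k):
        P=C[l==i]; print(' w',st[i,4],c[i].round(1),np.median(P,0).round(1))
    mm=ok&(hsv[...,2]<60)&(C[...,2]<56)&(C[...,2]>35)&(C[...,0]>470)&(C[...,0]<560)&(abs(C[...,1]+60)<60)
    if mm.sum()>20: P=C[mm]; print('pull',mm.sum(),np.percentile(P,[2,98],axis=0).round())
E
```

```text
1.65 [5.75002185e+02 1.22873594e-03 1.84140435e+02] [ 1.00000000e+00  6.68050294e-06 -1.46622849e-05 -1.36498153e-05] 93.93147092310807 [-1.50492041e-01  2.06622869e-01  1.54148576e+00  2.29541349e-05
  1.39351711e+00 -1.50509450e-01]
side g 931
 disc ((456.23291015625, -275.1973876953125), 52.070072174072266)
 bar 181 [ 431. -307.   63.] [ 481. -247.   76.] [ 454.8 -277.2   71. ] [   0.58295554    0.81250405  454.83444    -277.17795   ]
 w 59 [292.2 296.9] [ 456.3 -274.9   71.6]
 w 25 [286.  319.9] [ 432.6 -312.5   26.2]
pull 109 [[492. -98.  38.]
 [559. -17.  55.]]
scene g 599
 disc ((458.98065185546875, -271.99884033203125), 52.79551696777344)
 bar 114 [ 434. -301.   63.] [ 486. -242.   76.] [ 462.2 -271.6   70.2] [   0.56238896    0.8268728   462.20587    -271.5536    ]
 w 27 [180.4 222.8] [ 453.8 -272.    72.3]
 w 5 [170.2 230. ] [ 430.2 -309.7   26.7]
 w 6 [193.2 237.7] [ 479.3 -238.6   26.2]
wrist g 2281
 disc ((455.3138427734375, -263.45477294921875), 50.60441970825195)
 w 40 [195.4 385.6] [ 479.9 -235.6    8.7]
 w 63 [191.  398.3] [ 478.8 -238.5   26.5]
pull 816 [[489. -93.  49.]
 [503. -28.  54.]]
```

Emit:
carry_out:
  motion:
    - {"gripper": 0,"x": -42,"y": 22.5,"z": 0,"ax": 0,"ay": 0,"az": 0}
    - {"gripper": 0,"x": -42,"y": 22.5,"z": 0,"ax": 0,"ay": 0,"az": 0}
    - {"gripper": 0,"x": -41,"y": 22.5,"z": 0,"ax": 0,"ay": 0,"az": 0}
    - {"gripper": 0,"x": 0,"y": 0,"z": 0,"ax": 0,"ay": 0,"az": -0.185}
    - {"gripper": 0,"x": 0,"y": 0,"z": 0,"ax": 0,"ay": 0,"az": -0.185}
    - {"gripper": 0,"x": 0,"y": 0,"z": 0,"ax": 0,"ay": 0,"az": -0.185}
    - {"gripper": 0,"x": 0,"y": 0,"z": 0,"ax": 0,"ay": 0,"az": -0.185}
    - {"gripper": 0,"x": 0,"y": 0,"z": 0,"ax": 0,"ay": 0,"az": -0.185}
    - {"gripper": 0,"x": 0,"y": 0,"z": 0,"ax": 0,"ay": 0,"az": -0.185}
    - {"gripper": 0,"x": 0,"y": 0,"z": 0,"ax": 0,"ay": 0,"az": -0.185}
    - {"gripper": 0,"x": 0,"y": 0,"z": 0,"ax": 0,"ay": 0,"az": -0.185}
    - {"gripper": 0,"x": 0,"y": 0,"z": 0,"ax": 0,"ay": 0,"az": -0.185}

```text
t: 3.3
ee_pos: [450.0, -67.5, 184.3]
tool_rot: [0.671, 0.742, 0.0, 0.0]
force: [0.4, 0.6, 0.7]
opening: 0.2
```

Emit:
carry_out:
  motion:
    - {"gripper": 0,"x": 0,"y": 0,"z": 48,"ax": 0,"ay": 0,"az": 0}
    - {"gripper": 0,"x": 0,"y": 0,"z": 48,"ax": 0,"ay": 0,"az": 0}
    - {"gripper": 0,"x": 0,"y": 0,"z": 48,"ax": 0,"ay": 0,"az": 0}
    - {"gripper": 0,"x": 0,"y": 20,"z": 0,"ax": 0,"ay": 0,"az": 0}
    - {"gripper": 0,"x": 0,"y": 12,"z": 0,"ax": 0,"ay": 0,"az": 0}
    - {"gripper": 0,"x": 0,"y": 10,"z": 0,"ax": 0,"ay": 0,"az": 0}
    - {"gripper": 0,"x": 0,"y": 10,"z": 0,"ax": 0,"ay": 0,"az": 0}
    - {"gripper": 0,"x": 0,"y": 10,"z": 0,"ax": 0,"ay": 0,"az": 0}
    - {"gripper": 0,"x": 0,"y": 6,"z": 0,"ax": 0,"ay": 0,"az": 0}

```text
t: 4.42
ee_pos: [518.1, -61.1, 40.3]
tool_rot: [0.673, 0.74, -0.0, 0.0]
force: [-2.1, -0.8, 1.4]
opening: 0.8
```

Emit:
carry_out:
  motion:
    - {"gripper": 0,"x": 0,"y": 2,"z": 0,"ax": 0,"ay": 0,"az": 0}
    - {"gripper": 0,"x": 0,"y": 2,"z": 0,"ax": 0,"ay": 0,"az": 0}

```text
t: 4.68
ee_pos: [521.5, -60.7, 40.1]
tool_rot: [0.673, 0.74, -0.0, -0.0]
force: [-1.7, 0.9, 2.0]
opening: 0.4
```

Emit:
carry_out:
  motion:
    - {"gripper": 0,"x": 0,"y": 2,"z": 0,"ax": 0,"ay": 0,"az": 0}
    - {"gripper": 0,"x": 0,"y": 2,"z": 0,"ax": 0,"ay": 0,"az": 0}

```text
t: 4.92
ee_pos: [525.5, -60.3, 40.0]
tool_rot: [0.673, 0.74, -0.0, -0.0]
force: [-1.3, 0.5, -0.2]
opening: 0.7
```

Emit:
carry_out:
  motion:
    - {"gripper": 0,"x": 0,"y": 2,"z": 0,"ax": 0,"ay": 0,"az": 0}
    - {"gripper": 0,"x": 0,"y": 2,"z": 0,"ax": 0,"ay": 0,"az": 0}

```text
t: 5.18
ee_pos: [529.7, -59.9, 40.1]
tool_rot: [0.673, 0.74, -0.0, -0.0]
force: [-2.3, -0.1, -0.4]
opening: 0.6
```

```bash
python3 - <<'E'
from h import *
p=imaging.grab_frame('side'); save(p,'side2'); p=imaging.grab_frame('wrist'); save(p,'wrist2')
i=cv2.imread('pics/side2.png')[170:280,230:400]; cv2.imwrite('pics/side2c.png',cv2.resize(i,None,fx=4,fy=4))
E
```

```text
(no output)
```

View pics/side2c.png

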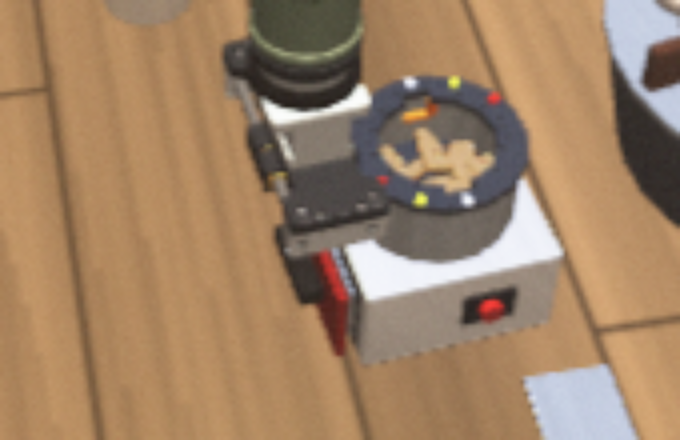

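View pics/wrist2.png

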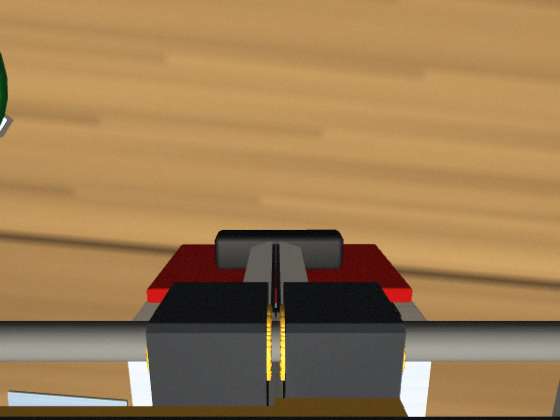

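```bash
python3 - <<'E'
from h import *
p=imaging.grab_frame('wrist'); C,ok=cloud(p)
c=np.array([631.5,-49.8]); X=np.array([.9954,.096])
for u,v in [(230,240),(230,255),(230,262),(320,240),(320,255),(180,255),(180,275),(180,293),(262,248),(262,260),(262,275),(262,290),(290,260),(262,235),(150,345),(140,380)]:
    q=C[v,u]; print((u,v),q.round(1),'along',round(float((q[:2]-c)@X),1))
s=observe();print(s['ee_pos'],s['force'],(s['ee_pos'][:2]-c)@X)
E
```

```text
(230, 240) [525.1 -85.4  52.6] along -109.4
(230, 255) [533.8 -84.9  52. ] along -100.7
(230, 262) [537.7 -84.6  52.3] along -96.7
(320, 240) [520.5 -37.5  52.6] along -109.3
(320, 255) [528.6 -36.6  53.5] along -101.1
(180, 255) [ 545.2 -117.3   29.6] along -92.4
(180, 275) [ 544.2 -109.6   60.4] along -92.6
(180, 293) [498.6 -83.7 169.4] along -135.6
(262, 248) [521.2 -67.9  71.9] along -111.5
(262, 260) [521.2 -67.3  87.7] along -111.5
(262, 275) [521.4 -66.8 103.6] along -111.2
(262, 290) [496.8 -66.6 168.4] along -135.7
(290, 260) [520.1 -55.   87.6] along -111.4
(262, 235) [521.8 -68.7  48.9] along -111.0
(150, 345) [502.1 -85.4 182.9] along -132.2
(140, 380) [ 590.6 -121.6   84.2] along -47.6
[529.93996646 -59.92740944  40.07417044] [-0.28234347 -0.52708033 -0.19735474] -102.06508869123556
```

Emit:
carry_out:
  motion:
    - {"gripper": 0,"x": 0,"y": -0.5,"z": -10,"ax": 0,"ay": 0,"az": 0}
    - {"gripper": 0,"x": 0,"y": 0,"z": -11,"ax": 0,"ay": 0,"az": 0}
    - {"gripper": 0,"x": 0,"y": 2.5,"z": 0,"ax": 0,"ay": 0,"az": 0}
    - {"gripper": 0,"x": 0,"y": 2,"z": 0,"ax": 0,"ay": 0,"az": 0}
    - {"gripper": 0,"x": 0,"y": 2,"z": 0,"ax": 0,"ay": 0,"az": 0}

```text
t: 5.95
ee_pos: [535.5, -59.3, 60.9]
tool_rot: [0.673, 0.74, -0.0, -0.0]
force: [0.1, -0.1, 0.5]
opening: 0.5
```

```bash
python3 - <<'E'
from h import *
p=imaging.grab_frame('wrist'); C,ok=cloud(p);save(p,'wrist3')
c=np.array([631.5,-49.8]); X=np.array([.9954,.096])
for u,v in [(230,240),(230,255),(230,262),(320,240),(320,255),(180,255),(180,275),(400,285),(160,285),(180,265),(262,248),(262,260),(262,275),(290,260)]:
    q=C[v,u]; print((u,v),q.round(1),'along',round(float((q[:2]-c)@X),1))
s=observe();print(s['ee_pos'],s['force'],(s['ee_pos'][:2]-c)@X)
E
```

```text
(230, 240) [537.5 -86.9  53. ] along -97.1
(230, 255) [541.8 -85.   66.3] along -92.6
(230, 262) [542.5 -83.9  75. ] along -91.8
(320, 240) [532.3 -33.7  53.3] along -97.2
(320, 255) [537.  -34.7  66.5] along -92.6
(180, 255) [ 545.4 -113.4   64. ] along -91.8
(180, 275) [ 561.  -114.8   56.6] along -76.4
(400, 285) [549.9  12.2  68.6] along -75.3
(160, 285) [ 562.8 -123.1   68.3] along -75.4
(180, 265) [ 546.3 -110.4   76.2] along -90.6
(262, 248) [526.8 -67.3  92.8] along -105.9
(262, 260) [527.  -66.8 108.2] along -105.7
(262, 275) [526.5 -66.2 125.6] along -106.0
(290, 260) [525.6 -54.5 108.6] along -105.8
[535.76138521 -59.34135245  60.83951104] [ 0.41950454  0.03057259 -0.21214424] -96.21418699793867
```

View pics/wrist3.png

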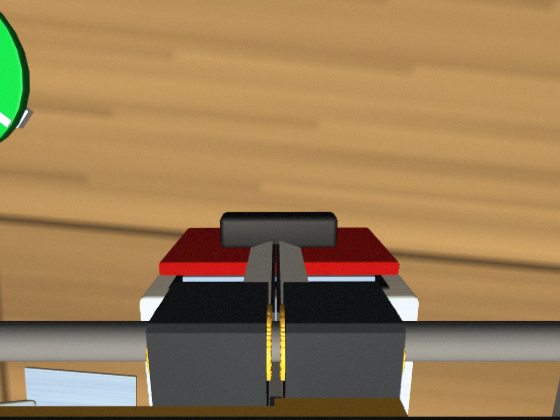

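Emit:
carry_out:
  motion:
    - {"gripper": 0,"x": 0,"y": 2,"z": 0,"ax": 0,"ay": 0,"az": 0}
    - {"gripper": 0,"x": 0,"y": 2,"z": 0,"ax": 0,"ay": 0,"az": 0}

```text
t: 6.25
ee_pos: [539.6, -59.0, 60.9]
tool_rot: [0.673, 0.74, -0.0, -0.0]
force: [-0.6, 0.2, -0.4]
opening: 0.2
```

Emit:
carry_out:
  motion:
    - {"gripper": 0,"x": 0,"y": 2,"z": 0,"ax": 0,"ay": 0,"az": 0}
    - {"gripper": 0,"x": 0,"y": 2,"z": 0,"ax": 0,"ay": 0,"az": 0}
    - {"gripper": 0,"x": 0,"y": 2,"z": 0,"ax": 0,"ay": 0,"az": 0}

```text
t: 6.62
ee_pos: [545.7, -58.5, 61.1]
tool_rot: [0.673, 0.74, 0.0, 0.0]
force: [-0.2, -0.1, -0.9]
opening: 0.3
```

```bash
python3 - <<'E'
from h import *
p=imaging.grab_frame('wrist'); C,ok=cloud(p);save(p,'wrist4')
c=np.array([631.5,-49.8]); X=np.array([.9954,.096]); A=(C[...,:2]-c)@X
hsv=cv2.cvtColor(p['pixels'],cv2.COLOR_RGB2HSV)
m=ok&((hsv[...,0]<8)|(hsv[...,0]>172))&(hsv[...,1]>170)&(C[...,2]>55)&(C[...,2]<74); print('red',m.sum(),np.median(A[m]))
m=ok&(abs(C[...,2]-53)<2)&(hsv[...,2]<70); print('pull top',m.sum(),np.percentile(A[m],[2,98]))
s=observe();print(s['ee_pos'],s['force'],(s['ee_pos'][:2]-c)@X)
p=imaging.grab_frame('side');save(p,'side4'); i=cv2.imread('pics/side4.png')[170:280,230:400]; cv2.imwrite('pics/side4c.png',cv2.resize(i,None,fx=4,fy=4))
E
```

```text
red 2343 -92.42459898229806
pull top 1340 [-110.9542904   -92.54296427]
[545.99109771 -58.482766    61.2014128 ] [ 0.10267086  0.10647601 -0.33682884] -85.94910687724975
```

View pics/wrist4.png

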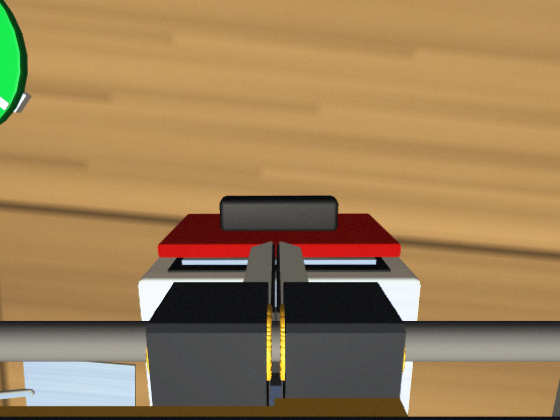

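View pics/side4c.png

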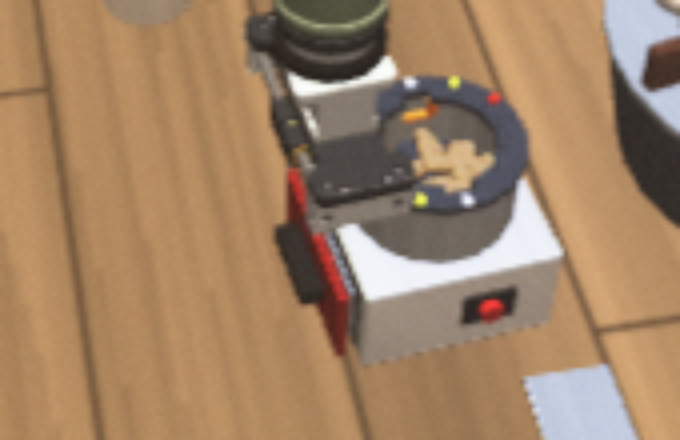

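```bash
python3 - <<'E'
from h import *
p=imaging.grab_frame('wrist'); C,ok=cloud(p)
c=np.array([631.5,-49.8]); X=np.array([.9954,.096]); A=(C[...,:2]-c)@X
T=np.array(p['world_from_camera']);print(T.round(3).tolist())
for u in (258,266,284,292):
  for v in range(232,282,4): print((u,v),p['depth'][v,u].round(1),C[v,u].round(1),round(float(A[v,u]),1),p['pixels'][v,u])
i=cv2.imread('pics/wrist4.png')[180:330,180:380]; cv2.imwrite('pics/w4c.png',cv2.resize(i,None,fx=4,fy=4,interpolation=cv2.INTER_NEAREST))
s=observe();print(s['ee_pos'],T[:3,:3].T@(s['ee_pos']-T[:3,3]), p['fx'],p['cx'],p['cy'])
q=T[:3,:3].T@(s['ee_pos']-T[:3,3]); print('tcp px',q[0]/q[2]*p['fx']+p['cx'],q[1]/q[2]*p['fy']+p['cy'])
E
```

```text
[[-0.095, 0.967, 0.235, 478.136], [0.996, 0.092, 0.022, -65.624], [0.0, 0.236, -0.972, 261.435], [0.0, 0.0, 0.0, 1.0]]
(258, 232) 215.6 [540.9 -69.9  54.7] -92.1 [85 14 11]
(258, 236) 207.8 [540.8 -69.5  62.7] -92.2 [86 10  6]
(258, 240) 200.1 [540.6 -69.2  70.5] -92.4 [86  3  4]
(258, 244) 0.0 [478.1 -65.6 261.4] -154.2 [193  38  31]
(258, 248) 177.1 [537.1 -68.4  93.4] -95.7 [102  97  90]
(258, 252) 171.5 [537.1 -68.1  99.1] -95.7 [97 93 84]
(258, 256) 166.6 [537.1 -67.9 104.2] -95.7 [98 93 87]
(258, 260) 162.8 [537.5 -67.7 108.2] -95.3 [103  96  89]
(258, 264) 156.1 [536.7 -67.4 114.9] -96.0 [99 92 88]
(258, 268) 152.7 [537.1 -67.3 118.5] -95.7 [99 95 89]
(258, 272) 147.5 [536.6 -67.1 123.7] -96.1 [103  99  93]
(258, 276) 145.6 [537.4 -66.9 125.9] -95.3 [100  95  87]
(258, 280) 142.0 [537.4 -66.7 129.6] -95.3 [100  95  88]
(266, 232) 213.6 [539.8 -65.2  56.6] -92.7 [81  4  0]
(266, 236) 207.3 [540.2 -65.   63.2] -92.3 [82  7  6]
(266, 240) 199.6 [540.  -64.8  71. ] -92.5 [84  9  4]
(266, 244) 183.1 [536.8 -64.7  87.2] -95.7 [99 97 90]
(266, 248) 177.4 [536.9 -64.6  93.1] -95.6 [98
[... 1365 characters left out ...]
-91.9 [195  41  29]
(292, 248) 177.7 [535.8 -52.1  92.8] -95.5 [98 96 87]
(292, 252) 173.0 [536.1 -52.2  97.7] -95.2 [99 94 87]
(292, 256) 167.6 [536.  -52.5 103.3] -95.3 [100  96  89]
(292, 260) 161.8 [535.7 -52.8 109.2] -95.6 [100  96  88]
(292, 264) 157.5 [535.9 -53.  113.6] -95.5 [100  97  89]
(292, 268) 153.3 [535.9 -53.2 118. ] -95.5 [100  96  89]
(292, 272) 149.6 [536.1 -53.3 121.8] -95.3 [97 96 90]
(292, 276) 145.2 [535.9 -53.5 126.2] -95.5 [96 94 88]
(292, 280) 140.7 [535.6 -53.8 130.8] -95.8 [97 95 88]
[545.67023208 -58.47051685  61.15502204] [  0.71632935  18.73424067 210.64799735] 367.69200556359357 275.35222575345296 212.36155516656441
tcp px 276.6025987875615 245.06269930882272
```

View pics/w4c.png

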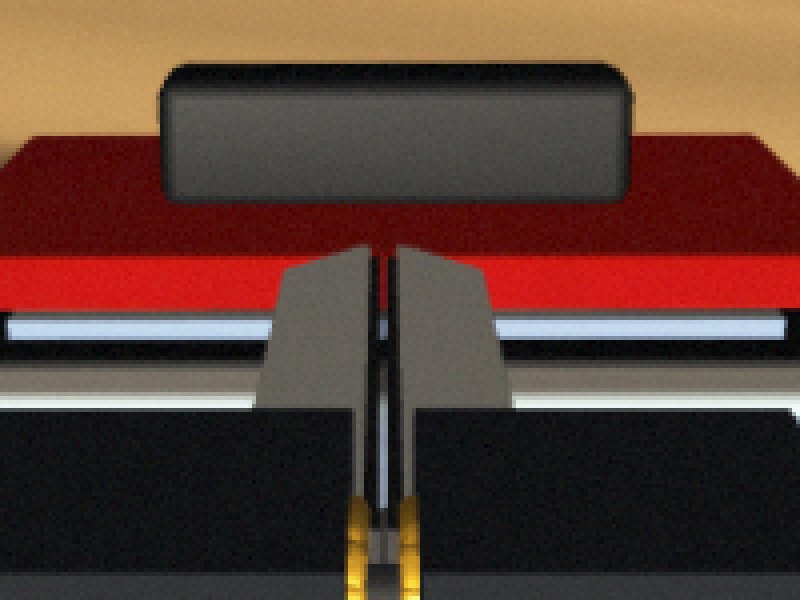

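Emit:
carry_out:
  motion:
    - {"gripper": 0,"x": 0,"y": -22,"z": 0,"ax": 0,"ay": 0,"az": 0}
    - {"gripper": 0,"x": 0,"y": -22,"z": 0,"ax": 0,"ay": 0,"az": 0}
    - {"gripper": 0,"x": 0,"y": 0,"z": 22,"ax": 0,"ay": 0,"az": 0}
    - {"gripper": 0,"x": 0,"y": 0,"z": 22,"ax": 0,"ay": 0,"az": 0}
    - {"gripper": 0,"x": 0,"y": 6,"z": 0,"ax": 0,"ay": 0,"az": 0}
    - {"gripper": 0,"x": 0,"y": 4,"z": 0,"ax": 0,"ay": 0,"az": 0}
    - {"gripper": 0,"x": 0,"y": 4,"z": 0,"ax": 0,"ay": 0,"az": 0}

```text
t: 7.65
ee_pos: [516.1, -61.4, 17.8]
tool_rot: [0.673, 0.74, -0.0, 0.0]
force: [-1.5, -1.1, 0.3]
opening: 0.6
```

Emit:
carry_out:
  motion:
    - {"gripper": 0,"x": 0,"y": 2,"z": 0,"ax": 0,"ay": 0,"az": 0}
    - {"gripper": 0,"x": 0,"y": 1.5,"z": 0,"ax": 0,"ay": 0,"az": 0}
    - {"gripper": 0,"x": 0,"y": 0,"z": 0,"ax": 0,"ay": 0,"az": 0}

```text
t: 8.02
ee_pos: [519.0, -61.1, 17.4]
tool_rot: [0.673, 0.74, -0.0, -0.0]
force: [-1.9, -0.4, 2.3]
opening: 0.8
```

Emit:
carry_out:
  motion:
    - {"gripper": 0,"x": 0,"y": 1.5,"z": 0,"ax": 0,"ay": 0,"az": 0}
    - {"gripper": 0,"x": 0,"y": 1,"z": 0,"ax": 0,"ay": 0,"az": 0}
    - {"gripper": 0,"x": 0,"y": 0,"z": 0,"ax": 0,"ay": 0,"az": 0}

```text
t: 8.4
ee_pos: [518.8, -60.9, 16.9]
tool_rot: [0.673, 0.74, -0.002, -0.002]
force: [-9.3, -1.7, 6.3]
opening: -0.1
```

```bash
cat > dr.py <<'E'
from h import *
p=imaging.grab_frame('wrist'); C,ok=cloud(p)
c=np.array([631.5,-49.8]); X=np.array([.9954,.096]); A=(C[...,:2]-c)@X
hsv=cv2.cvtColor(p['pixels'],cv2.COLOR_RGB2HSV)
m=ok&((hsv[...,0]<8)|(hsv[...,0]>172))&(hsv[...,1]>170)&(C[...,2]>55)&(C[...,2]<74); print('red',m.sum(),np.median(A[m]))
m=ok&(abs(C[...,2]-53)<2)&(hsv[...,2]<70); print('pull top',m.sum(),np.percentile(A[m],[2,98]))
s=observe();print(s['ee_pos'],s['force'],(s['ee_pos'][:2]-c)@X)
import sys; save(p,sys.argv[1])
E
python3 dr.py wrist5
```

```text
red 0 nan
pull top 69 [-121.308408    -86.43333098]
[518.86138607 -60.89273878  16.86443235] [-8.2983822  -1.6625197   6.83193753] -113.18537922615197
  return _methods._mean(a, axis=axis, dtype=dtype,
  ret = ret.dtype.type(ret / rcount)
```

View pics/wrist5.png

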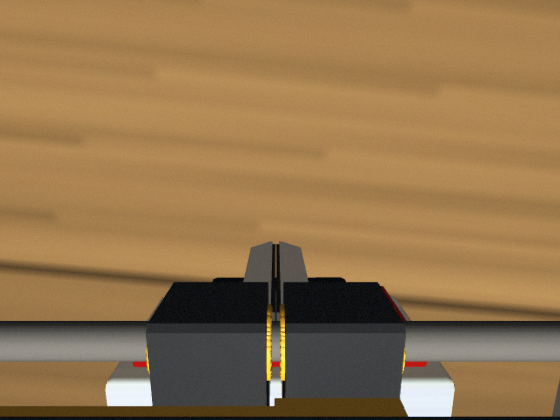

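Emit:
carry_out:
  motion:
    - {"gripper": 0,"x": 0,"y": -30,"z": 0,"ax": 0,"ay": 0,"az": 0}
    - {"gripper": 0,"x": 0,"y": 0,"z": -57,"ax": 0,"ay": 0,"az": 0}
    - {"gripper": 0,"x": 0,"y": 0,"z": -57,"ax": 0,"ay": 0,"az": 0}
    - {"gripper": 0,"x": 0,"y": 0,"z": -57,"ax": 0,"ay": 0,"az": 0}

```text
t: 8.95
ee_pos: [492.6, -63.4, 190.2]
tool_rot: [0.673, 0.74, 0.001, 0.001]
force: [0.5, -0.4, -0.6]
opening: 0.6
```

```bash
python3 dr.py wrist6; python3 - <<'E'
from h import *
p=imaging.grab_frame('side');save(p,'side6'); i=cv2.imread('pics/side6.png')[170:280,230:400]; cv2.imwrite('pics/side6c.png',cv2.resize(i,None,fx=4,fy=4))
E
```

```text
red 641 -84.43119268195785
pull top 673 [-219.6822515   -84.45688768]
[498.1778989  -65.05280509 199.35324094] [ 2.48933694 -0.34173097  3.22665018] -134.17308872401526
```

View pics/side6c.png

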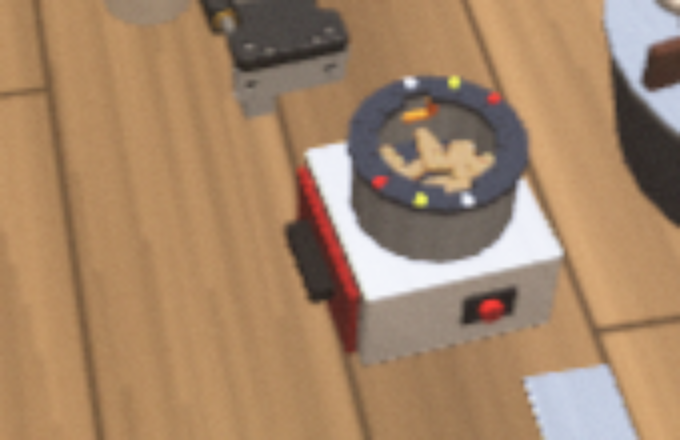

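View pics/wrist6.png

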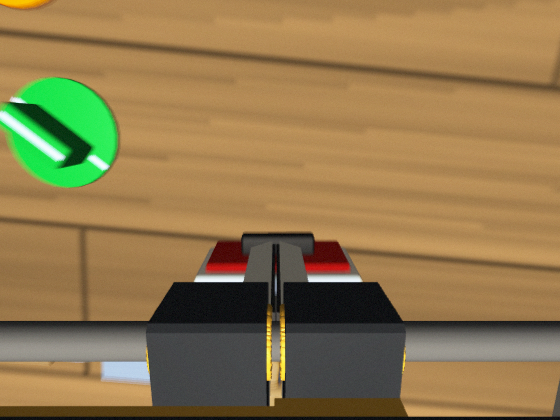

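Emit:
carry_out:
  motion:
    - {"gripper": 0,"x": -51.5,"y": -13,"z": 0,"ax": 0,"ay": 0,"az": 0}
    - {"gripper": 0,"x": -51.5,"y": -13,"z": 0,"ax": 0,"ay": 0,"az": 0}
    - {"gripper": 0,"x": -51.5,"y": -13,"z": 0,"ax": 0,"ay": 0,"az": 0}
    - {"gripper": 0,"x": -51.5,"y": -13,"z": 0,"ax": 0,"ay": 0,"az": 0}
    - {"gripper": 0.6,"x": 0,"y": 0,"z": 0,"ax": 0,"ay": 0,"az": 0.175}
    - {"gripper": 0.6,"x": 0,"y": 0,"z": 0,"ax": 0,"ay": 0,"az": 0.175}
    - {"gripper": 0.6,"x": 0,"y": 0,"z": 0,"ax": 0,"ay": 0,"az": 0.175}
    - {"gripper": 0.6,"x": 0,"y": 0,"z": 0,"ax": 0,"ay": 0,"az": 0.175}
    - {"gripper": 0.6,"x": 0,"y": 0,"z": 0,"ax": 0,"ay": 0,"az": 0.175}
    - {"gripper": 0.6,"x": 0,"y": 0,"z": 0,"ax": 0,"ay": 0,"az": 0.175}
    - {"gripper": 0.6,"x": 0,"y": 0,"z": 0,"ax": 0,"ay": 0,"az": 0.175}
    - {"gripper": 0.6,"x": 0,"y": 0,"z": 0,"ax": 0,"ay": 0,"az": 0.175}

```text
t: 10.55
ee_pos: [459.8, -273.4, 187.2]
tool_rot: [0.992, 0.129, 0.0, -0.0]
force: [-0.5, -0.7, -0.5]
opening: 56.4
```

Emit:
carry_out:
  motion:
    - {"gripper": 0.6,"x": 0,"y": 0,"z": 0,"ax": 0,"ay": 0,"az": 0.17}
    - {"gripper": 0.6,"x": 0,"y": 0,"z": 0,"ax": 0,"ay": 0,"az": 0.17}
    - {"gripper": 0.6,"x": 0,"y": 0,"z": 0,"ax": 0,"ay": 0,"az": 0.17}
    - {"gripper": 0.6,"x": 0,"y": 0,"z": 0,"ax": 0,"ay": 0,"az": 0.17}
    - {"gripper": 0.6,"x": 0,"y": 0,"z": 0,"ax": 0,"ay": 0,"az": 0.17}

```text
t: 11.18
ee_pos: [459.8, -273.5, 187.2]
tool_rot: [0.957, -0.291, 0.0, -0.0]
force: [0.4, 0.1, 0.1]
opening: 56.2
```

```bash
cat > lid.py <<'E'
from h import *
import sys
s=observe(); x=s['tool_rot']; th=2*np.arctan2(x[1],x[0]); print(s['t'],s['ee_pos'].round(1),'theta',th,s['opening'],s['joints'].round(2))
p=imaging.grab_frame('wrist'); save(p,sys.argv[1]); C,ok=cloud(p)
hsv=cv2.cvtColor(p['pixels'],cv2.COLOR_RGB2HSV)
near=ok&(np.hypot(C[...,0]-456,C[...,1]+275)<75)
g=near&(hsv[...,0]>45)&(hsv[...,0]<75)&(hsv[...,1]>120)
w=near&(hsv[...,1]<90)&(hsv[...,2]>150)
a=g&(C[...,2]>17)&(C[...,2]<33); print('g',g.sum())
if a.sum()>5: print(' disc',cv2.minEnclosingCircle(C[a][:,:2].astype(np.float32)),np.median(C[a][:,2]))
a=(g|w)&(C[...,2]>66)
if a.sum()>5: P=C[a].astype(np.float32);print(' bar',a.sum(),cv2.minAreaRect(P[:,:2].copy()),np.median(P[:,2]))
k,l,st,c=cv2.connectedComponentsWithStats(w.astype(np.uint8),connectivity=8)
for i in range(1,k):
    if st[i,4]>9: print(' w',st[i,4],c[i].round(1),np.median(C[l==i],0).round(1))
E
python3 lid.py wrist7
```

```text
11.175 [ 459.8 -273.5  187.2] theta -0.5906766770868914 56.246911477980085 [-0.7   0.12  1.64  0.    1.39 -0.11]
g 7726
 disc ((454.7437438964844, -273.0334777832031), 51.878807067871094) 25.731489391831218
 bar 1931 ((460.5802307128906, -274.6488342285156), (67.75005340576172, 100.17842102050781), 56.430110931396484) 71.77242
 w 112 [271.5 152.9] [ 479.  -238.9   26.4]
 w 431 [270.  207.7] [ 453.5 -274.9   72.2]
 w 52 [274.5 361. ] [ 471.8 -256.4  322.4]
 w 33 [322. 361.] [ 479.9 -261.7  322.3]
```

View pics/wrist7.png

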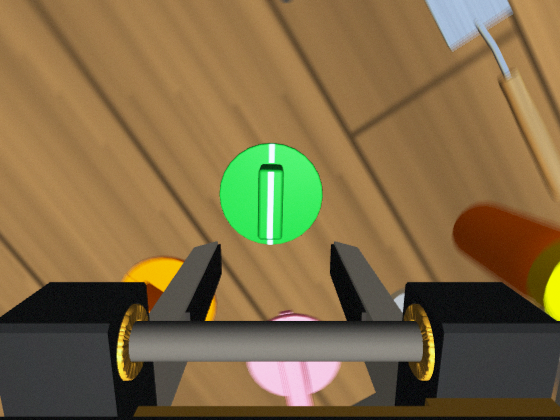

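```bash
python3 - <<'E'
from h import *
p=imaging.grab_frame('side'); C,ok=cloud(p)
hsv=cv2.cvtColor(p['pixels'],cv2.COLOR_RGB2HSV)
m=ok&(hsv[...,0]<35)&(hsv[...,1]>150)&(C[...,2]>90)&(C[...,1]<-150)&(C[...,1]>-600)&(C[...,0]<750)
k,l,st,c=cv2.connectedComponentsWithStats(m.astype(np.uint8))
for i in range(1,k):
    if st[i,4]>30:P=C[l==i];print(st[i,4],c[i],P.min(0).round(),P.max(0).round())
E
```

```text
803 [377.05728518 334.95516812] [ 592. -470.   90.] [ 658. -404.  192.]
2072 [435.48310811 367.00482625] [ 605. -600.  234.] [ 750. -545.  254.]
```

Emit:
carry_out:
  motion:
    - {"gripper": 0.6,"x": -4,"y": 3.3,"z": 40,"ax": 0,"ay": 0,"az": 0}
    - {"gripper": 0.6,"x": 0,"y": 0,"z": 40,"ax": 0,"ay": 0,"az": 0}
    - {"gripper": 0.6,"x": 0,"y": 0,"z": 20,"ax": 0,"ay": 0,"az": 0}
    - {"gripper": 0.6,"x": 0,"y": 0,"z": 0,"ax": 0,"ay": 0,"az": 0}

```text
t: 11.78
ee_pos: [452.9, -272.7, 85.7]
tool_rot: [0.958, -0.287, -0.002, -0.001]
force: [0.0, 0.6, 0.2]
opening: 56.4
```

```bash
python3 lid.py wrist8
```

```text
11.775 [ 452.9 -272.7   85.7] theta -0.5827852618804651 56.39210354872087 [-0.71  0.22  1.75  0.    1.18 -0.12]
g 14090
 disc ((455.0318603515625, -273.49505615234375), 51.83662796020508) 25.737031561745226
 bar 3643 ((453.79510498046875, -272.1602783203125), (64.57634735107422, 99.13011169433594), 56.740901947021484) 71.73917
 w 205 [279.5 159.6] [ 479.  -238.8   26.4]
 w 838 [278.6 235.3] [ 455.9 -272.6   72.2]
```

View pics/wrist8.png

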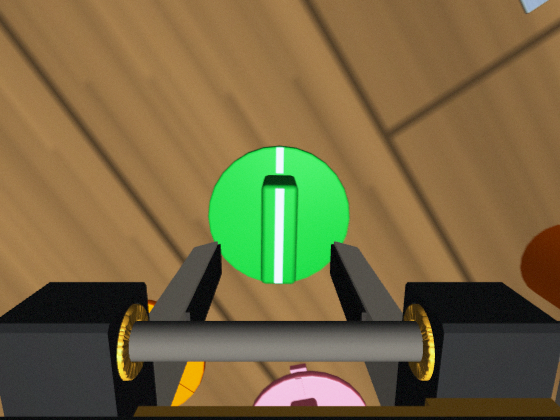

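Emit:
carry_out:
  motion:
    - {"gripper": 0.6,"x": 1,"y": 0,"z": 35,"ax": 0,"ay": 0,"az": 0}
    - {"gripper": 0.6,"x": 0,"y": 0,"z": 25,"ax": 0,"ay": 0,"az": 0}
    - {"gripper": 0.6,"x": 0,"y": 0,"z": 10,"ax": 0,"ay": 0,"az": 0}
    - {"gripper": 0.6,"x": 0,"y": 0,"z": 0,"ax": 0,"ay": 0,"az": 0}
    - {"gripper": 0.6,"x": 0,"y": 0,"z": 0,"ax": 0,"ay": 0,"az": 0}

```text
t: 12.45
ee_pos: [456.3, -275.6, 19.7]
tool_rot: [0.958, -0.288, 0.001, 0.001]
force: [0.7, 0.1, 0.4]
opening: 56.3
```

```bash
python3 lid.py wrist9; python3 - <<'E'
from h import *
p=imaging.grab_frame('side');save(p,'side9'); i=cv2.imread('pics/side9.png')[210:380,200:380]; cv2.imwrite('pics/side9c.png',cv2.resize(i,None,fx=3.5,fy=3.5))
E
```

```text
12.45 [ 456.3 -275.6   19.7] theta -0.584706503140231 56.34075348265485 [-0.71  0.31  1.78  0.    1.04 -0.12]
g 20932
 disc ((454.8013000488281, -273.19927978515625), 51.83881378173828) 25.728183835874262
 bar 5808 ((461.2076110839844, -270.33587646484375), (52.677955627441406, 100.88491821289062), 56.38644790649414) 71.690186
 w 326 [270.8 171.3] [ 478.4 -239.    26.5]
 w 1227 [269.1 266.8] [ 458.8 -267.6   72.2]
```

View pics/wrist9.png

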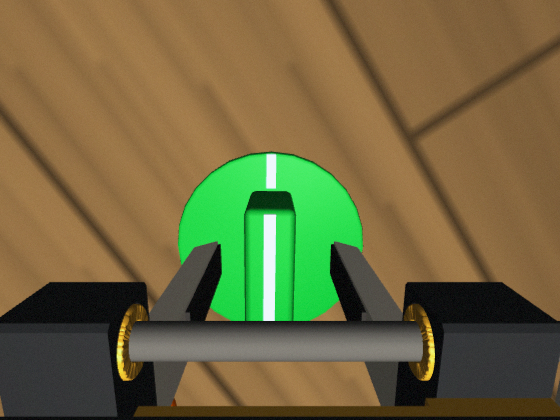

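View pics/side9c.png

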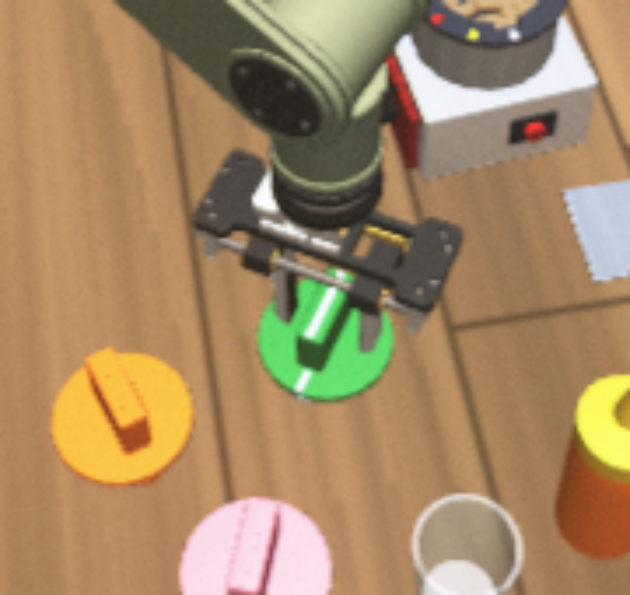

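Emit:
carry_out:
  motion:
    - {"gripper": 0.6,"x": -2.5,"y": -1,"z": 6,"ax": 0,"ay": 0,"az": 0}
    - {"gripper": 0.6,"x": 0,"y": 0,"z": 5,"ax": 0,"ay": 0,"az": 0}
    - {"gripper": 0.6,"x": 0,"y": 0,"z": 0,"ax": 0,"ay": 0,"az": 0}

```text
t: 12.92
ee_pos: [453.0, -271.9, 6.4]
tool_rot: [0.958, -0.288, -0.001, -0.0]
force: [-0.3, -0.0, 0.0]
opening: 56.0
```

Emit:
carry_out:
  motion:
    - {"gripper": 0,"x": 0,"y": 0,"z": 0,"ax": 0,"ay": 0,"az": 0}
    - {"gripper": 0,"x": 0,"y": 0,"z": 0,"ax": 0,"ay": 0,"az": 0}
    - {"gripper": 0,"x": 0,"y": 0,"z": 0,"ax": 0,"ay": 0,"az": 0}
    - {"gripper": 0,"x": 0,"y": 0,"z": 0,"ax": 0,"ay": 0,"az": 0}
    - {"gripper": 0,"x": 0,"y": 0,"z": 0,"ax": 0,"ay": 0,"az": 0}

```text
t: 13.55
ee_pos: [453.8, -272.6, 7.3]
tool_rot: [0.958, -0.288, 0.0, 0.0]
force: [0.6, -0.4, -0.7]
opening: 21.8
```

```bash
python3 lid.py wrist10
```

```text
13.55 [ 453.8 -272.6    7.3] theta -0.5850547747333151 21.784415321188664 [-0.7   0.33  1.8   0.    1.02 -0.12]
g 19169
 disc ((454.3908386230469, -272.3432922363281), 51.74128723144531) 25.736079037450622
 bar 5769 ((456.21826171875, -259.85064697265625), (76.27230834960938, 69.29622650146484), 24.403457641601562) 71.68055
 w 359 [275.5 176.5] [ 477.5 -238.1   26.4]
 w 1222 [275.3 271.3] [ 460.3 -263.4   72.2]
 w 24 [275.5 361.5] [ 452.3 -276.3  107.6]
```

View pics/wrist10.png

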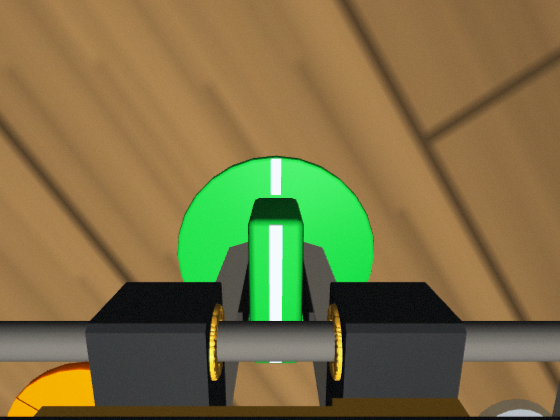

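Emit:
carry_out:
  motion:
    - {"gripper": 0,"x": 0,"y": 0,"z": -20,"ax": 0,"ay": 0,"az": 0}
    - {"gripper": 0,"x": 0,"y": 0,"z": -45,"ax": 0,"ay": 0,"az": 0}
    - {"gripper": 0,"x": 0,"y": 0,"z": -45,"ax": 0,"ay": 0,"az": 0}
    - {"gripper": 0,"x": 0,"y": 0,"z": -45,"ax": 0,"ay": 0,"az": 0}
    - {"gripper": 0,"x": 0,"y": 0,"z": -30,"ax": 0,"ay": 0,"az": 0}
    - {"gripper": 0,"x": 0,"y": 0,"z": 0,"ax": 0,"ay": 0,"az": 0}

```text
t: 14.35
ee_pos: [454.9, -273.6, 194.6]
tool_rot: [0.958, -0.288, 0.003, 0.001]
force: [0.4, -0.3, -2.1]
opening: 21.9
```

Emit:
carry_out:
  motion:
    - {"gripper": 0,"x": 4,"y": -25,"z": 0,"ax": 0,"ay": 0,"az": 0}
    - {"gripper": 0,"x": 4,"y": -40,"z": 0,"ax": 0,"ay": 0,"az": 0}
    - {"gripper": 0,"x": 4,"y": -45,"z": 0,"ax": 0,"ay": 0,"az": 0}
    - {"gripper": 0,"x": 4,"y": -45,"z": 0,"ax": 0,"ay": 0,"az": 0}
    - {"gripper": 0,"x": 3,"y": -40,"z": 0,"ax": 0,"ay": 0,"az": -0.13}
    - {"gripper": 0,"x": 0,"y": 0,"z": 0,"ax": 0,"ay": 0,"az": -0.14}
    - {"gripper": 0,"x": 0,"y": 0,"z": 0,"ax": 0,"ay": 0,"az": -0.14}
    - {"gripper": 0,"x": 0,"y": 0,"z": 0,"ax": 0,"ay": 0,"az": -0.14}
    - {"gripper": 0,"x": 0,"y": 0,"z": 0,"ax": 0,"ay": 0,"az": -0.13}
    - {"gripper": 0,"x": 0,"y": 0,"z": 0,"ax": 0,"ay": 0,"az": 0}

```text
t: 15.6
ee_pos: [575.4, -119.7, 189.1]
tool_rot: [0.999, 0.047, -0.002, -0.001]
force: [0.0, 0.6, -1.8]
opening: 22.1
```

```bash
cat > mm.py <<'E'
from h import *
import sys
s=observe(); x=s['tool_rot']; print(s['t'],s['ee_pos'].round(1),x.round(4),'theta',2*np.arctan2(x[1],x[0]),s['opening'],s['force'].round(1))
for n in sys.argv[2:]:
    p=imaging.grab_frame(n); save(p,n+sys.argv[1]); C,ok=cloud(p)
    hsv=cv2.cvtColor(p['pixels'],cv2.COLOR_RGB2HSV)
    near=ok&(np.hypot(C[...,0]-631,C[...,1]+49)<110)
    for nm,mk in [('white',(hsv[...,1]<60)&(hsv[...,2]>150)),('yellow',(hsv[...,0]>20)&(hsv[...,0]<35)&(hsv[...,1]>180)&(hsv[...,2]>120)),('red',((hsv[...,0]<8)|(hsv[...,0]>172))&(hsv[...,1]>170)&(hsv[...,2]>110))]:
        k,l,st,c=cv2.connectedComponentsWithStats((mk&near&(C[...,2]>140)&(C[...,2]<260)).astype(np.uint8))
        for i in range(1,k):
            if st[i,4]>=4: print(n,nm,st[i,4],c[i].round(1),np.median(C[l==i],0).round(1))
    g=near&(hsv[...,0]>45)&(hsv[...,0]<75)&(hsv[...,1]>120)
    if g.sum()>50:
        zs=C[g][:,2]; h,e=np.histogram(zs,bins=np.arange(140,300,2)); zt=e[h.argmax()]+1
        a=g&(abs(C[...,2]-zt)<4); print(n,'disc z',zt,np.median(C[a][:,2]),cv2.minEnclosingCircle(C[a][:,:2].astype(np.float32)),'max z',np.percentile(zs,99))
E
python3 mm.py 11 wrist side
```

```text
15.6 [ 575.4 -119.7  189.1] [ 0.9989  0.0467 -0.0023 -0.001 ] theta 0.09348460561566513 22.106546419218585 [ 0.   0.6 -1.8]
wrist white 184 [379.4  25. ] [625.3   9.8 150.6]
wrist white 4 [311.5  41.5] [586.2  -3.  149.6]
wrist white 5 [296.  58.] [577.9 -13.  149.2]
wrist white 358 [275.5 176.5] [571.8 -78.1 208.4]
wrist white 6 [382.3 197.8] [646.4 -95.1 142.8]
wrist white 80 [370.2 216.3] [ 637.9 -106.5  150.5]
wrist white 1180 [275.4 271.6] [ 574.9 -109.3  254.1]
wrist yellow 171 [429.9  40.7] [656.7   3.9 150.6]
wrist yellow 28 [391.1  50.4] [636.9  -1.7 141.8]
wrist red 162 [461.7  82.1] [680.7 -17.5 150.6]
wrist disc z 207 207.54091197904734 ((578.4833984375, -112.05845642089844), 50.800331115722656) max z 254.66971029540377
side white 31 [328.8 200.7] [ 579.  -125.1  254.2]
side white 8 [346.6 220. ] [ 638.4 -110.4  150.1]
side red 4 [353.  194.2] [682.7 -18.5 151.2]
side disc z 209 208.2839155998613 ((580.6287841796875, -117.52554321289062), 50.4325065612793) max z 255.79083348996787
```

View pics/wrist11.png

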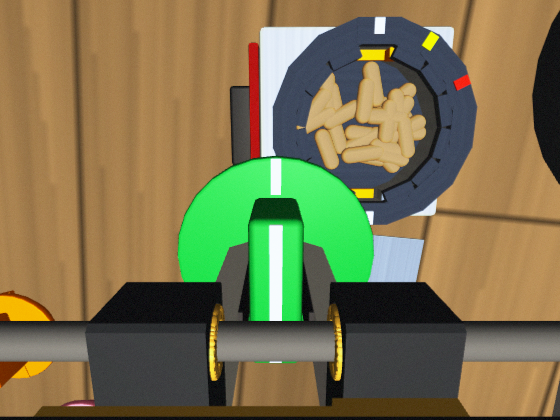

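View pics/side11.png

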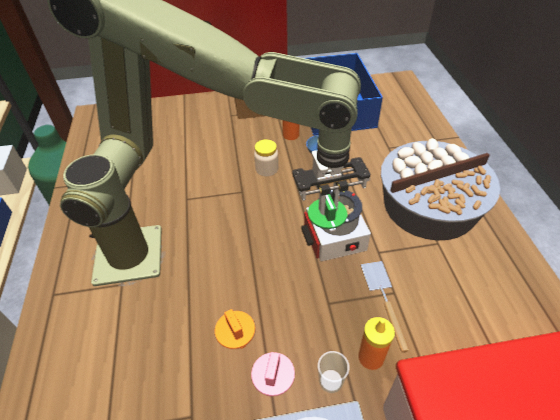

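Emit:
carry_out:
  motion:
    - {"gripper": 0,"x": 20,"y": -21,"z": 0,"ax": 0,"ay": 0,"az": 0}
    - {"gripper": 0,"x": 22,"y": -23,"z": 0,"ax": 0,"ay": 0,"az": 0}
    - {"gripper": 0,"x": 14,"y": -14,"z": 0,"ax": 0,"ay": 0,"az": 0}
    - {"gripper": 0,"x": 6,"y": -7,"z": 0,"ax": 0,"ay": 0,"az": 0}
    - {"gripper": 0,"x": 0,"y": 0,"z": 0,"ax": 0,"ay": 0,"az": 0}
    - {"gripper": 0,"x": 0,"y": 0,"z": 0,"ax": 0,"ay": 0,"az": 0}

```text
t: 16.45
ee_pos: [632.2, -50.4, 192.0]
tool_rot: [0.999, 0.047, -0.0, 0.0]
force: [0.1, -0.7, -3.0]
opening: 22.1
```

```bash
python3 mm.py 12 wrist side
```

```text
16.45 [632.2 -50.4 192. ] [ 9.989e-01  4.710e-02 -3.000e-04  2.000e-04] theta 0.0942031999766192 22.089908644501662 [ 0.1 -0.7 -3. ]
wrist white 149 [273.5 134. ] [625.3   9.7 150.7]
wrist white 5 [257.6 151.8] [616.   -3.2 142.8]
wrist white 7 [341. 154.] [670.2   1.3 150.1]
wrist white 357 [275.5 176.5] [628.5  -8.8 211.1]
wrist white 1146 [275.5 272.2] [631.4 -40.  256.9]
wrist white 12 [275.5 362. ] [635.3 -80.4 257.1]
wrist yellow 130 [320.8 147.7] [656.6   4.  150.6]
wrist yellow 14 [288.8 153. ] [636.8  -2.  141.4]
wrist red 110 [352.9 183.1] [680.7 -17.1 150.7]
wrist disc z 211 210.43222778007163 ((632.3603515625, -50.358428955078125), 51.80345153808594) max z 257.70910364719106
side white 28 [343.7 179.2] [635.1 -59.1 257.2]
side white 9 [346.9 200.6] [637.7 -96.8 211.8]
side white 6 [316.3 207.5] [567.9 -44.6 147.8]
side white 14 [346.1 206.1] [637.4 -96.7 192.1]
side white 13 [346.4 219.4] [ 638.4 -108.8  150.2]
side red 6 [324.2 214.8] [581.7 -81.7 151.2]
side disc z 211 210.72790257346696 ((634.1148681640625, -53.79960250854492), 52.35642623901367) max z 258.63967795871196
```

View pics/wrist12.png

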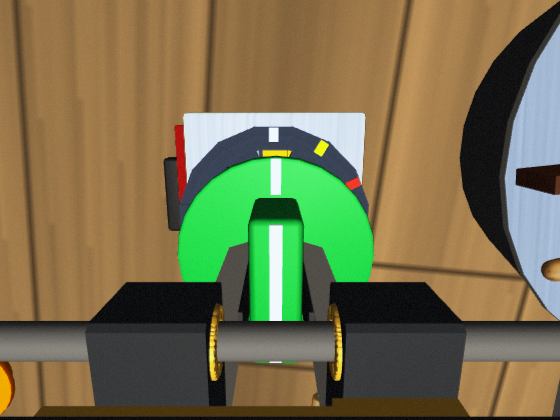

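Emit:
carry_out:
  motion:
    - {"gripper": 0,"x": -1,"y": -1.3,"z": 15,"ax": 0,"ay": 0,"az": 0.0}
    - {"gripper": 0,"x": 0,"y": 0,"z": 10,"ax": 0,"ay": 0,"az": 0}
    - {"gripper": 0,"x": 0,"y": 0,"z": 4,"ax": 0,"ay": 0,"az": 0}
    - {"gripper": 0,"x": 0,"y": 0,"z": 0,"ax": 0,"ay": 0,"az": 0}
    - {"gripper": 0,"x": 0,"y": 0,"z": 0,"ax": 0,"ay": 0,"az": 0}

```text
t: 17.18
ee_pos: [631.9, -48.6, 163.5]
tool_rot: [0.999, 0.048, 0.0, 0.0]
force: [-1.0, 0.9, -2.9]
opening: 21.9
```

```bash
python3 mm.py 13 wrist side;  python3 - <<'E'
import cv2
i=cv2.imread('pics/side13.png')[150:260,270:400]; cv2.imwrite('pics/side13c.png',cv2.resize(i,None,fx=5,fy=5))
E
```

```text
17.175 [631.9 -48.6 163.5] [9.989e-01 4.750e-02 4.000e-04 1.000e-04] theta 0.09505271986799381 21.894412362919784 [-1.   0.9 -2.9]
wrist white 217 [272.5 137.7] [624.9  10.4 150.4]
wrist white 6 [289.5 130. ] [634.1  15.4 145.7]
wrist white 4 [337.5 148.5] [662.6   7.7 148.9]
wrist white 359 [275.5 176.5] [628.1  -7.1 182.6]
wrist white 4 [195.5 163.5] [581.6  -8.6 149.7]
wrist white 6 [355.5 167.5] [674.4  -2.1 149.4]
wrist white 1154 [275.5 272.4] [631.  -38.4 228.4]
wrist white 12 [275.5 362. ] [634.9 -78.6 228.4]
wrist yellow 162 [326.9 154.3] [656.7   3.9 150.6]
wrist red 140 [363.  193.9] [680.8 -17.  150.7]
wrist disc z 181 181.91037804343586 ((632.0453491210938, -48.520843505859375), 51.71257019042969) max z 229.0454827597348
side white 34 [342.3 185.8] [634.7 -53.9 228.6]
side white 6 [316.3 207.5] [567.7 -45.4 147.7]
side white 12 [345.5 207. ] [637.5 -90.7 183.3]
side white 11 [344.9 212.6] [636.7 -94.8 164. ]
side white 13 [346.4 219.4] [ 639.1 -109.3  150.2]
side red 6 [324.2 214.8] [582.1 -81.7 150.7]
side disc z 183 182.4791193804857 ((632.58251953125, -52.01478958129883), 52.24049377441406) max z 229.04747974805042
```

View pics/side13c.png

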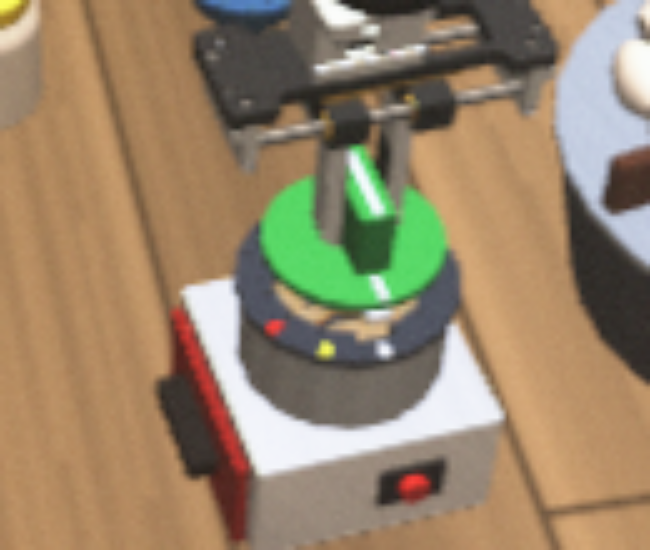

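View pics/wrist13.png

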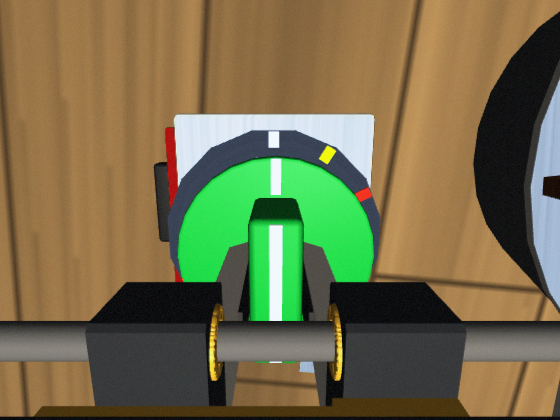

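Emit:
carry_out:
  motion:
    - {"gripper": 0,"x": -1,"y": 0.5,"z": 4,"ax": 0,"ay": 0,"az": 0}
    - {"gripper": 0,"x": 0,"y": 0,"z": 4,"ax": 0,"ay": 0,"az": 0}
    - {"gripper": 0,"x": 0,"y": 0,"z": 4,"ax": 0,"ay": 0,"az": 0}
    - {"gripper": 0,"x": 0,"y": 0,"z": 2,"ax": 0,"ay": 0,"az": 0}
    - {"gripper": 0,"x": 0,"y": 0,"z": 0,"ax": 0,"ay": 0,"az": 0}

```text
t: 17.9
ee_pos: [630.4, -49.1, 148.8]
tool_rot: [0.999, 0.047, -0.0, -0.0]
force: [0.1, 0.8, -1.8]
opening: 21.9
```

Emit:
carry_out:
  motion:
    - {"gripper": 0,"x": 0,"y": 0,"z": 3,"ax": 0,"ay": 0,"az": 0}
    - {"gripper": 0,"x": 0,"y": 0,"z": 3,"ax": 0,"ay": 0,"az": 0}
    - {"gripper": 0,"x": 0,"y": 0,"z": 2,"ax": 0,"ay": 0,"az": 0}
    - {"gripper": 0,"x": 0,"y": 0,"z": 0,"ax": 0,"ay": 0,"az": 0}

```text
t: 18.4
ee_pos: [630.4, -49.1, 140.8]
tool_rot: [0.999, 0.047, -0.0, -0.0]
force: [0.3, -1.1, -1.2]
opening: 21.9
```

Emit:
carry_out:
  motion:
    - {"gripper": 0,"x": 0,"y": 0,"z": 1,"ax": 0,"ay": 0,"az": 0}
    - {"gripper": 0,"x": 0,"y": 0,"z": 1,"ax": 0,"ay": 0,"az": 0}
    - {"gripper": 0,"x": 0,"y": 0,"z": 0,"ax": 0,"ay": 0,"az": 0}

```text
t: 18.77
ee_pos: [630.7, -49.2, 139.3]
tool_rot: [0.999, 0.048, 0.0, 0.0]
force: [-0.5, -0.1, -0.8]
opening: 21.9
```

```bash
python3 mm.py 14 wrist side
```

```text
18.775 [630.7 -49.2 139.3] [9.989e-01 4.750e-02 2.000e-04 1.000e-04] theta 0.09504499274348482 21.873909321811137 [-0.5 -0.1 -0.8]
wrist white 258 [274.3 139. ] [624.9  10.2 150.6]
wrist white 4 [195.5 159.5] [585.5  -4.  150.1]
wrist white 360 [275.5 176.5] [626.9  -7.6 158.5]
wrist white 5 [362. 166.] [671.1   0.7 149.1]
wrist white 5 [378.8 184. ] [681.2  -7.6 150.2]
wrist white 1157 [275.5 272.3] [629.9 -39.  204.3]
wrist white 12 [275.5 362. ] [633.8 -79.3 204.1]
wrist yellow 211 [335.8 157.3] [656.7   4.  150.7]
wrist red 198 [375.3 202.4] [680.5 -17.3 150.7]
wrist disc z 157 157.69030353836695 ((630.790283203125, -48.909019470214844), 51.75242614746094) max z 204.86244652554905
side white 32 [341.3 192.7] [633.7 -56.6 204.1]
side white 6 [316.3 207.5] [568.1 -45.1 146.9]
side white 12 [344.5 213. ] [637.1 -90.5 158.3]
side white 13 [346.4 219.4] [ 638.8 -109.9  150.5]
side red 6 [324.2 214.8] [582.5 -80.4 150.2]
side disc z 157 157.81448478995242 ((631.3703002929688, -51.93885803222656), 53.1881217956543) max z 205.64363532124696
```

Emit:
carry_out:
  motion:
    - {"gripper": 0,"x": 0,"y": 0,"z": 0.4,"ax": 0,"ay": 0,"az": 0.05}
    - {"gripper": 0,"x": 0,"y": 0,"z": 0,"ax": 0,"ay": 0,"az": 0.07}
    - {"gripper": 0,"x": 0,"y": 0,"z": 0,"ax": 0,"ay": 0,"az": 0.07}
    - {"gripper": 0,"x": 0,"y": 0,"z": 0,"ax": 0,"ay": 0,"az": 0.07}
    - {"gripper": 0,"x": 0,"y": 0,"z": 0,"ax": 0,"ay": 0,"az": 0.07}
    - {"gripper": 0,"x": 0,"y": 0,"z": 0,"ax": 0,"ay": 0,"az": 0.07}
    - {"gripper": 0,"x": 0,"y": 0,"z": 0,"ax": 0,"ay": 0,"az": 0.07}
    - {"gripper": 0,"x": 0,"y": 0,"z": 0,"ax": 0,"ay": 0,"az": 0.05}
    - {"gripper": 0,"x": 0,"y": 0,"z": 0,"ax": 0,"ay": 0,"az": 0.03}
    - {"gripper": 0,"x": 0,"y": 0,"z": 0,"ax": 0,"ay": 0,"az": 0}
    - {"gripper": 0,"x": 0,"y": 0,"z": 0,"ax": 0,"ay": 0,"az": 0}

```text
t: 20.25
ee_pos: [630.5, -49.2, 139.3]
tool_rot: [0.974, -0.225, 0.0, 0.0]
force: [-2.6, -0.2, 3.7]
opening: 21.9
```

```bash
python3 mm.py 15 wrist side; python3 -c "
from cell import observe;print(observe()['moment'])"
```

```text
20.25 [630.5 -49.2 139.3] [ 9.743e-01 -2.254e-01  0.000e+00  1.000e-04] theta -0.4547344106227096 21.863772710062236 [-2.6 -0.2  3.7]
wrist white 232 [214.5 157.2] [625.3   9.7 150.6]
wrist white 360 [275.5 176.5] [649.3 -11.8 158.4]
wrist white 4 [391.  217.5] [694.5 -59.8 149.6]
wrist white 1146 [275.5 272.5] [635.5 -40.4 204.2]
wrist white 4 [393.  240.5] [690.9 -72.7 149.2]
wrist white 4 [394.  251.5] [688.9 -78.4 149.2]
wrist white 12 [275.5 362. ] [617.8 -76.4 204.4]
wrist yellow 197 [275.  140.5] [656.7   3.7 150.6]
wrist red 210 [335.3 157.2] [680.6 -17.4 150.8]
wrist disc z 157 157.71175813373236 ((630.8926391601562, -49.18046951293945), 51.8572883605957) max z 205.14249456229243
side white 38 [340.6 191.1] [632.9 -49.9 204.7]
side white 4 [331.5 190. ] [617.1 -18.4 178.1]
side white 6 [316.3 207.5] [567.9 -45.1 145.2]
side white 12 [336.2 213.2] [614.8 -87.6 157.9]
side white 13 [346.4 219.4] [ 639.7 -108.   149.6]
side red 5 [324.2 215. ] [582.2 -80.6 149.6]
side disc z 157 157.64532316980677 ((632.1600952148438, -51.20735549926758), 52.196632385253906) max z 207.24379502863636
[0.02034447 0.59230423 0.10713547]
```

View pics/wrist15.png

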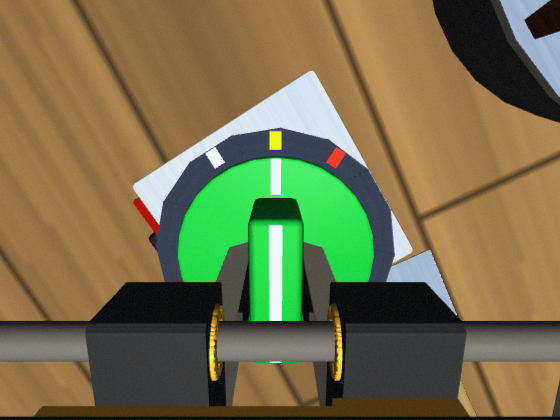

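View pics/side15.png

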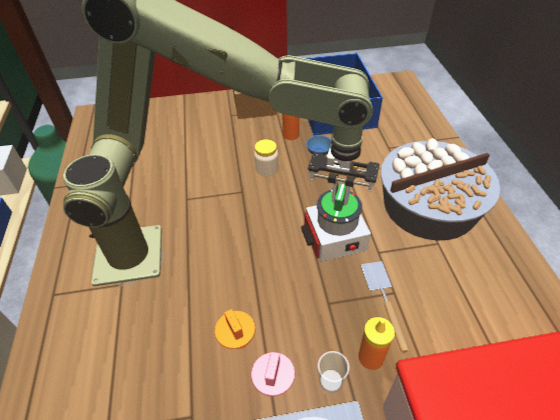

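The pointer stripe (column 275) lines up with the yellow mark (275,140). The disc top is at 158 mm, so the lid is home, and the moment of 0.11 N m is what the spring should give.

```bash
python3 -c "
from cell import r;print(r.hand_in())"
```

```text
the job is handed in; nothing more can be done
None
```

I shut the drawer, set the green lid home on the mill, and twisted it clockwise to the yellow pulse mark. I handed the job in at about 20.4 s with the fingers still gripping the lid. No verdict is reported back.

**Last checks before handing in:**
- **Drawer:** I measured it right after the push, with its red front 84.4 mm from the mill's axis against 84 mm when fully shut. I did not measure it again. In the last picture it still looks shut.
- **Lid home:** the top of the disc was at 157.7 mm, against 158 mm when home. The lid's centre was within about 1 mm of the mouth.
- **Twist:** the pointer lined up with the yellow mark. The tool turned 0.55 rad and the lid did not slip in the fingers. A moment of 0.11 N m on the wrist shows the ring's spring was pushing back.
- **Grip:** the fingers were stopped at 21.9 mm on the 22 mm bar. I did not measure the grip force itself.
- **Bystanders:** they look unmoved in the last side picture, but I did not measure them.

**What disagreed with the description:**
- **Finger length:** the fingertips end about 26 mm short of the stated tool point. My first push therefore passed over the black pull, met the top of the red front and stopped with the drawer about 8 mm open. I saw this in the wrist camera, lowered the tool and finished the push on the pull.
- **First lid move:** I also moved the lid too short a distance towards the mill at first, and corrected that before lowering it.

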